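Change over the clamp on a welded frame

ROBOT

A 6-joint arm with a two-finger parallel gripper is mounted at the origin on the work surface. World frame = base frame: x ahead of the robot, y to its left, z up, the work surface at z = 0. Lengths are in m, angles in rad, forces in N, time in s.
With the tool pointing down it reaches from about 0.35 to 0.775 m from the base axis. Payload 7.3 kg.
Tool frame: the origin (TCP) lies midway between the tips of the shut fingers; the grasp point (between the pads) lies grasp_offset behind it (grasp_offset is the distance from the TCP to the grasp point, in m); z points along the fingers, y is the line along which they close (so a half turn about z gives the same grasp; the last joint's range is limited). The gripper opens to 92 mm and grips with 3 to 60 N. Pads are 19 mm wide; open, the fingers measure 130 mm over their backs; the gripper's body (75 mm by 190 mm) begins 47 mm behind the grasp point.
Start: joints at [1.159, 0.342, 1.524, -0, 1.275, -0.146], TCP at [0.138, 0.507, 0.227] pointing down, gripper open.
Joint ranges: [-2.53, 2.53], [-0.77, 2.02], [0.04, 2.7], [-1, 4.14], [0.28, 2.66], [-3.11, 3.11]. Speed limits (rad/s): [2.57, 2.57, 3.14, 3.14, 3.14, 3.14].

INTERFACE

Orientations are given as [roll, pitch, yaw] about the fixed x, y, z axes, in that order (R = Rz(yaw) Ry(pitch) Rx(roll)).
In Python, from cell import * gives the robot as it stands.
- The arm moves only by the tool step_arm, never from a script. Its argument "plan" is a list of rows, each a list of 5 numbers: the closure, from -1 (fully open) to 1 (shut), then the shift along the tool's x, y, z in m, then the turn about the tool's z in rad. In form: [[hand, x, y, z, twist], ...]. A call has 1 to 20 rows; each row is the pose to reach, as a shift and turn from the pose commanded when the call began, along the tool's axes at that moment; what a row does not reach only later rows make up. A row lasts 1/8 s, in which the tool goes at most 62.5 mm and 10.7 degrees, less where a joint would pass 70% of its speed; a pose out of reach is approached as far as the arm can. A call with a gripper value outside its range is refused whole. The fingers move at their own pace and stop on an object; "grip_force" is the grip in N (left out, the last holds). Time passes only in rows, so rows that repeat a pose let the fingers close. It gives the time, the measured TCP pose, the force, the opening and the grip force at its end, in the units of the state.
- observe(): the state, without advancing time (a new reading comes with each control period).
- read_camera(name): name is "scene" or "top"; returns a dict with "img" (384x512x3 uint8, red, green, blue), "range_z" (384x512 float32, m along the optical axis (not along the pixel's ray), 0 where there is no reading), "fx", "fy", "cx", "cy" (pixels), "k1" (the pictures are not rectified: a ray, as slopes to the right and down, at radius r is drawn at 1 + k1 r^2 times it, then the intrinsics apply), "R" (3x3) and "t" (3): a world point X has camera coordinates R X + t. Camera axes: x right, y down, z forward; pixel columns grow to the right and rows downward; lengths in m; the calibration is good to about 2 mm. A picture is of the moment at which its call begins.
- hand_in(): hands the job in; it is judged then, once.
The state is a dict: "time": time; "qpos": joint angles; "qvel": joint speeds; "joint_efforts": joint torques, N m; "tool_pos": TCP position; "tool_rot": TCP orientation; "contact_force": force on the tool from outside, world axes, zero at the start; "torque": the same for the moment, N m; "opening": finger opening in m; "grip_force": force on a finger pad.
Only numpy, scipy, OpenCV 4.12 (cv2) and the standard library are available. Lean on these libraries where they do the work, as an engineer would, in place of code of your own. Each camera call takes 0.05 s, during which the arm holds its last target. There are 200 camera calls.

TASK

The flat bar with the two upright lugs is held at one lug by a locked pair of bench-mounted locking pliers; the pair at the other lug stands open. First squeeze the handles of the open pliers together until they go over centre and stay locked on their lug, then free the other lug by pulling the release lever of the pliers that were holding it, so that they spring open. The bar must never be left unheld: the fresh pliers stay locked to the end.

Things in the scene. Friction and masses are not known exactly. Their poses are not given: they have to be found in the camera images.
- squeeze_point (a point): OPEN pliers' squeeze point: midway between the two level handles, at mid-height (z 65 mm), 115 mm from the pivot towards the robot. x: to the jaws; y: to the left, the line on which both handles close evenly on this point; z up. Handles 10 mm thick, 18 mm high, 30 to 165 mm from the pivot, free beneath; 64 mm over their outsides here when open, 36 mm locked. Takes about 10 N each, to half-way.
- fresh_handles (a joint): The OPEN pliers (plain steel, fixed on a post at the pivot, handles to the robot, jaws on an upright lug; both pairs are alike, either may be left or right). Swing of each handle, rad: 0.12 open (start), 0 shut and locked. Over centre at 0.05: below, a spring pulls them shut and keeps them; above, it pushes them open.
- holding_handles (a joint): The same for the LOCKED pliers, which hold the bar at the start: 0 locked (start), 0.12 fully open, over centre at 0.05. Their handles lie parallel, 36 mm over their outsides.
- lever_peg (a point): Middle of the upright round peg on the tail of the LOCKED pliers' release lever: plain steel, 14 mm across, z 50 to 95 mm (point at 72), midway between the handles, 50 mm beyond their ends, free all round. x: to the jaws; y: left; z up. Pull or push it to +y (left seen from the robot) with about 5 N: after some 20 mm the pliers spring open, carrying the peg about 30 mm further left.
- holding_lever: That release lever, a flat steel bar 115 mm long lying level between the handles, with the peg at its tail. Origin at its pin in the left handle, 65 mm ahead of the peg, at z 65 mm; axes as the peg's. It turns with the handles: at rest tucked in between them when locked, swung out to the left by 0.36 rad when open.

How it is judged:
On the way, in this order (a step that is already met when the one before it is completed fails the run):
1. the open pliers are squeezed shut and locked (value of joint fresh_handles below 0.02 rad), for 0.2 s.
2. the handles of the other pliers are parted by pulling or pushing their release lever with the fingers (contact force between the fingers and holding_lever above 0.3 N and value of joint holding_handles above 0.012 rad), for 0.02 s.
At the end, for the whole second after the job is handed in: The pliers that were open are locked (handle swing below 0.02 rad) and those that were locked stand open (handle swing above 0.09 rad) (value of joint fresh_handles below 0.02 rad and value of joint holding_handles above 0.09 rad); the robot touches nothing.
It fails at once if the bar is left unheld: neither pair of pliers is locked (value of joint each of fresh_handles, holding_handles above 0.05 rad).
It also fails if it takes over 45 s, if anything falls off the work surface, if the arm or the gripper's body presses on something with over 40 N, if the wrist force passes 120 N, or if a joint passes its speed limit or range.

## Working session

There is one attempt and no reset: what is moved stays moved. The work goes in short steps, Python scripts to look and compute and a tool call to move; the robot and the scene stay as the last step left them, time stands still between calls to the robot, and variables do not carry over. Pictures are saved under pics/ and viewed, at most 10 in all, crops included, and the job is handed in when it is done.

Besides the shell and the picture viewer there is one more tool, called after "Request:" by a JSON object that holds its "op" and its "data". step_arm: Moves the arm, as the interface text tells. Its arguments: {"type":"object","properties":{"plan":{"type":"array","items":{"type":"array","items":{"type":"number"}}},"grip_force":{"type":"number"}},"required":["plan"]}

```bash
mkdir -p pics; cat > h.py <<'E'
from cell import *
import numpy as np, cv2
def pts(c):
    K=np.array([[c["fx"],0,c["cx"]],[0,c["fy"],c["cy"]],[0,0,1.]]);h,w=c["range_z"].shape
    u,v=np.meshgrid(np.arange(w),np.arange(h))
    n=cv2.undistortPoints(np.stack([u,v],-1).reshape(-1,1,2).astype(np.float64),K,np.array([c["k1"],0,0,0.])).reshape(h,w,2)
    z=c["range_z"];P=np.dstack([n[...,0]*z,n[...,1]*z,z])
    return (P-np.array(c["t"]))@np.array(c["R"]), n
def save(c,name): cv2.imwrite("pics/"+name,cv2.cvtColor(c["img"],cv2.COLOR_RGB2BGR))
E
python3 - <<'E'
from h import *
for n in("top","scene"):
    c=read_camera(n);save(c,n+"0.png");np.savez(n+"0.npz",**c)
    print(n,-np.array(c["R"]).T@np.array(c["t"]),c["fx"])
s=observe();print(s["time"],s["tool_pos"],s["tool_rot"],s["opening"])
import cell;print(grasp_offset if 'grasp_offset' in globals() else '')
E
```

```text
top [0.52634335 0.01526357 0.73674507] 348.421721419124
scene [ 1.05607525 -0.53596689  0.56574775] 432.5506019511914
0.1 [0.13775711 0.50623009 0.22613372] [-3.14024197e+00 -1.84463449e-04  2.87574770e+00] 0.09219716485634237
0.0188
```

View pics/top0.png

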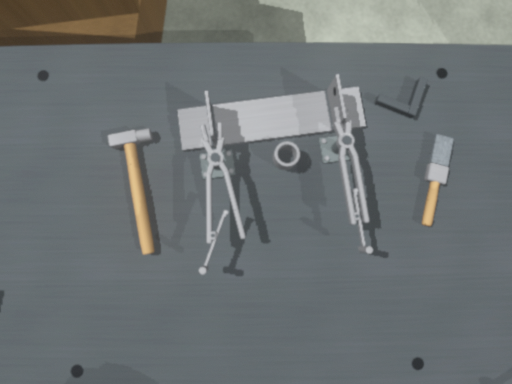

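View pics/scene0.png

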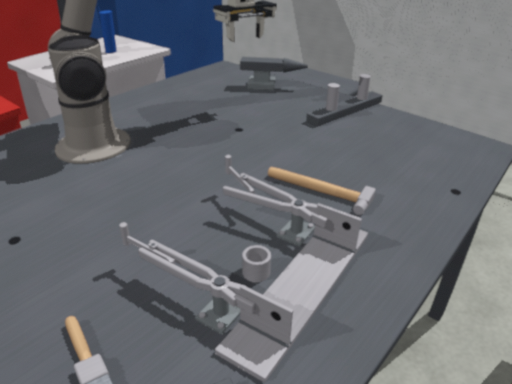

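The top view shows the open pliers on the left (pivot near (215,157), handle ends (210,240) and (242,236), lever peg (203,270)). The locked ones are on the right (pivot (347,140), handle ends (353,221) and (366,219), peg (369,250)).

```bash
cat > m.py <<'E'
from h import *
import sys
def meas(c):
    P,n=pts(c)
    C=-np.array(c["R"]).T@np.array(c["t"])
    d=np.dstack([n,np.ones(n.shape[:2])])@np.array(c["R"])
    on=lambda z:C+d*((z-C[2])/d[...,2])[...,None]
    g=cv2.cvtColor(c["img"],cv2.COLOR_RGB2GRAY)
    return P,on,g
if __name__=="__main__":
    c=dict(np.load("top0.npz"));P,on,g=meas(c)
    Q=on(0.074);q95=on(0.095)
    print("bench z",np.median(P[300:340,200:300,2]))
    for n,(u,v) in dict(pivL=(215,157),pivR=(347,140),pegL=(203,270),pegR=(369,250)).items():
        print(n,Q[v,u].round(4),q95[v,u].round(4),"depth pts",P[v-1:v+2,u-1:u+2].reshape(-1,3)[:,2].round(3))
    for n,rows,(a,b) in(("L",range(185,236,6),(195,250)),("R",range(165,222,6),(330,375))):
        for v in rows:
            m=(g[v,a:b]>115)&(P[v,a:b,2]>0.05)
            k=np.flatnonzero(np.diff(np.r_[0,m,0]));r=[(a+k[i],a+k[i+1]-1) for i in range(0,len(k),2)]
            print(n,v,[(x,y,Q[v,(x+y)//2].round(3)[:2].tolist(),round(float(np.median(P[v,x:y+1,2])),3)) for x,y in r])
    for (u,v) in((203,270),(369,250)):
        m=(g>110)[v-9:v+10,u-9:u+10];print(m.astype(int)[::1].tolist() if 0 else '\n'.join(''.join('#' if x else '.' for x in r) for r in m))
    b=c["img"][130:275,170:400];cv2.imwrite("pics/crop.png",cv2.cvtColor(cv2.resize(b,None,fx=3.4,fy=3.4,interpolation=2),cv2.COLOR_RGB2BGR))
E
python3 m.py
```

```text
bench z -0.0006347177656380128
pivL [0.6724 0.0603 0.074 ] [0.6678 0.0589 0.095 ] depth pts [0.079 0.078 0.078 0.079 0.078 0.076 0.077 0.077 0.076]
pivR [ 0.704  -0.1989  0.074 ] [ 0.6984 -0.1921  0.095 ] depth pts [0.079 0.077 0.076 0.076 0.078 0.077 0.078 0.078 0.078]
pegL [0.4577 0.0837 0.074 ] [0.4599 0.0816 0.095 ] depth pts [0.094 0.096 0.094 0.095 0.094 0.096 0.097 0.094 0.095]
pegR [ 0.4896 -0.2312  0.074 ] [ 0.4907 -0.2234  0.095 ] depth pts [0.094 0.093 0.095 0.092 0.094 0.094 0.094 0.094 0.095]
L 185 [(np.int64(206), np.int64(211), [0.618, 0.074], 0.073), (np.int64(227), np.int64(231), [0.617, 0.034], 0.073)]
L 191 [(np.int64(207), np.int64(211), [0.606, 0.072], 0.073), (np.int64(229), np.int64(233), [0.606, 0.03], 0.073)]
L 197 [(np.int64(207), np.int64(211), [0.595, 0.072], 0.074), (np.int64(230), np.int64(234), [0.594, 0.028], 0.072)]
L 203 [(np.int64(207), np.int64(211), [0.583, 0.072], 0.073), (np.int64(232), np.int64(236), [0.583, 0.024], 0.072)]
L 209 [(np.int64(207), np.int64(211), [0.572, 0.072], 0.072), (np.int64(233), np.int64(238), [0.571, 0.023], 0.073)]
L 215
[... 2092 characters left out ...]

....#..############
.......#######.....
.....########......
....########.....##
.############....#.
...##########....##
...##########...#.#
...##########......
...############....
....#########..#.#.
.....########..#.#.
......######......#
.......#....#......
............##..#.#
...................
...................
#######............
#######............
#######............
#######............
###########........
###########........
############.......
#############......
#############......
#############......
...##########......
.....########......
......######.......
.......##..........
..###.##...........
.#...###...........
...........##..#...
.##..##..###.......
..###.#.....#.#####
```

View pics/crop.png

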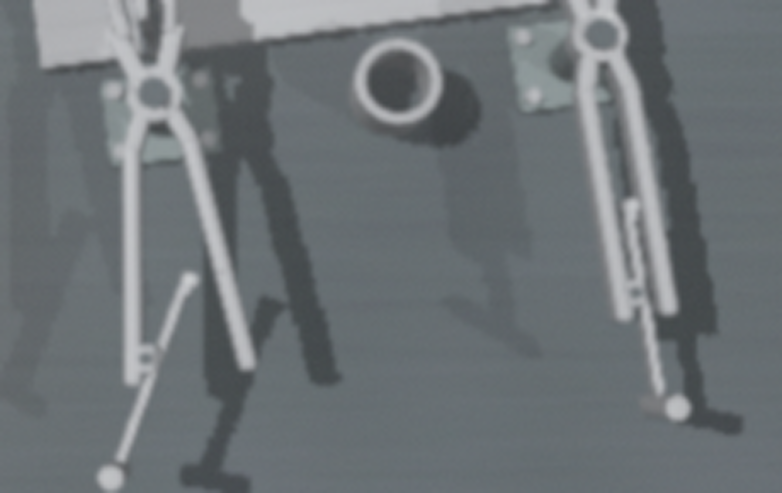

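Request:
{"op": "step_arm", "data": {"plan": [[-1,-0.525,-0.3345,0.03,-0.384],[-1,-0.525,-0.3345,0.03,-0.384],[-1,-0.525,-0.3345,0.03,-0.384],[-1,-0.525,-0.3345,0.03,-0.384],[-1,-0.525,-0.3345,0.03,-0.384],[-1,-0.525,-0.3345,0.03,-0.384],[-1,-0.525,-0.3345,0.03,-0.384],[-1,-0.525,-0.3345,0.03,-0.384],[-1,-0.525,-0.3345,0.03,-0.384],[-1,-0.525,-0.3345,0.03,-0.384],[-1,-0.525,-0.3345,0.03,-0.384],[-1,-0.525,-0.3345,0.03,-0.384],[-1,-0.525,-0.3345,0.08,-0.384],[-1,-0.525,-0.3345,0.08,-0.384]], "grip_force": 20}}

```text
time: 1.85
tool_pos: [0.5532, 0.0476, 0.1441]
tool_rot: [3.14, -0.008, -3.022]
contact_force: [-0.2, -0.2, -0.0]
opening: 0.092
grip_force: 0.0
```

Request:
{"op": "step_arm", "data": {"plan": [[-1,0,0,0,0],[-1,0,0,0.03,0],[-1,0,0,0.03,0],[-1,0,0,0.03,0]]}}

```text
time: 2.35
tool_pos: [0.5575, 0.0462, 0.1186]
tool_rot: [-3.141, 0.003, -3.023]
contact_force: [0.6, -1.2, 0.3]
opening: 0.0916
grip_force: 0.0
```

```bash
python3 - <<'E'
from h import *
c=read_camera("scene");save(c,"s1.png");s=observe();print(s["tool_pos"],s["tool_rot"],s["qpos"])
E
```

```text
[0.55754757 0.04606926 0.11859392] [-3.14117084e+00  2.86722480e-03 -3.02313211e+00] [-5.45951063e-02  5.08612124e-01  1.58017125e+00  9.01544378e-05
  1.04991225e+00 -1.74389613e+00]
```

View pics/s1.png

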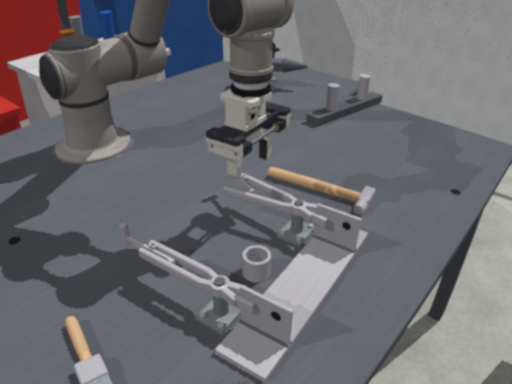

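The fingers (234,165 and 264,148) straddle the open pliers' handles as planned. I'll descend and squeeze.

Request:
{"op": "step_arm", "data": {"plan": [[-1,0,0,0.04,0],[-1,0,0,0.073,0],[-1,0,0,0.073,0],[-1,0,0,0.073,0],[-1,0,0,0.073,0]]}}

```text
time: 3.02
tool_pos: [0.5578, 0.0459, 0.0456]
tool_rot: [-3.141, 0.003, -3.023]
contact_force: [-0.1, 0.4, 0.5]
opening: 0.0922
grip_force: 0.0
```

Request:
{"op": "step_arm", "data": {"plan": [[0.3,0,0,0,0],[0.3,0,0,0,0],[0.3,0,0,0,0],[0.3,0,0,0,0],[0.3,0,0,0,0],[0.3,0,0,0,0],[0.3,0,0,0,0],[0.3,0,0,0,0],[0.3,0,0,0,0],[0.3,0,0,0,0]], "grip_force": 25}}

```text
time: 4.28
tool_pos: [0.5567, 0.0467, 0.0436]
tool_rot: [3.141, 0.0, -3.023]
contact_force: [0.2, 4.4, 0.4]
opening: 0.0354
grip_force: 25.0
```

Request:
{"op": "step_arm", "data": {"plan": [[-1,0,0,0,0],[-1,0,0,0,0],[-1,0,0,0,0],[-1,0,0,0,0],[-1,0,0,0,0],[-1,0,0,-0.05,0],[-1,0,0,-0.1,0],[1,0.0975,-0.304,-0.1,0],[1,0.0975,-0.304,-0.1,0],[1,0.0975,-0.304,-0.1,0],[1,0.0975,-0.304,-0.1,0],[1,0.0975,-0.304,-0.1,0],[1,0.0975,-0.304,-0.1,0],[1,0.0975,-0.304,-0.1,0],[1,0.0975,-0.304,-0.1,0],[1,0.0975,-0.304,-0.1,0]]}}

```text
time: 6.28
tool_pos: [0.4961, -0.266, 0.1438]
tool_rot: [3.141, 0.0, -3.021]
contact_force: [0.4, 0.4, 0.1]
opening: 0.0065
grip_force: 0.0
```

```bash
python3 - <<'E'
from h import *
c=read_camera("top");save(c,"t2.png");np.savez("t2.npz",**c);s=observe();print(s["tool_pos"],s["tool_rot"],s["opening"],s["contact_force"])
E
```

```text
[ 0.49607706 -0.26615875  0.14379917] [ 3.14144726e+00  1.01554366e-04 -3.02135311e+00] 0.0029676742511127664 [-0.05328965  0.84620425 -0.12919921]
```

View pics/t2.png

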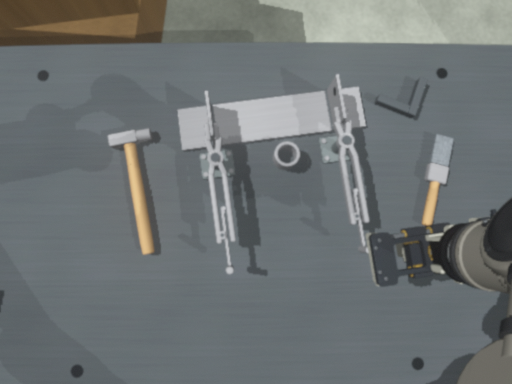

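The fresh pliers are now locked: handles parallel, ends at (219,240) and (232,238). Next I'll lower the shut fingers to the right of the peg and push left.

Request:
{"op": "step_arm", "data": {"plan": [[1,0,0,0.05,0],[1,0,0,0.088,0],[1,0,0,0.088,0],[1,0,0,0.088,0],[1,0,0.008,0.088,0],[1,0,0.012,0.088,0]]}}

```text
time: 7.08
tool_pos: [0.4946, -0.2552, 0.0569]
tool_rot: [-3.14, 0.001, -3.023]
contact_force: [0.5, -0.2, 0.2]
opening: 0.0004
grip_force: 0.0
```

Request:
{"op": "step_arm", "data": {"plan": [[1,0,0.005,0,0],[1,0,0.01,0,0],[1,0,0.015,0,0],[1,0,0.019,0,0],[1,0,0.023,0,0],[1,0,0.026,0,0],[1,0,0.029,0,0],[1,0,0.032,0,0],[1,0,0.035,0,0],[1,0,0.035,0,0]]}}

```text
time: 8.32
tool_pos: [0.49, -0.2205, 0.0557]
tool_rot: [3.141, -0.0, -3.023]
contact_force: [-0.3, 0.4, -0.4]
opening: 0.0004
grip_force: 0.0
```

Request:
{"op": "step_arm", "data": {"plan": [[1,0,-0.04,0,0],[1,0,-0.04,0,0],[1,0,-0.04,-0.05,0],[1,0,-0.04,-0.1,0],[1,0,-0.1,-0.15,0],[1,0,-0.1,-0.15,0],[1,0,-0.1,-0.15,0]]}}

```text
time: 9.2
tool_pos: [0.5019, -0.3204, 0.2062]
tool_rot: [-3.141, 0.001, -3.024]
contact_force: [-0.1, -1.0, -1.8]
opening: 0.0002
grip_force: 0.0
```

```bash
python3 - <<'E'
from h import *
c=read_camera("top");save(c,"t3.png");s=observe();print(s["tool_pos"],s["contact_force"])
E
```

```text
[ 0.50149054 -0.31939001  0.20511582] [-0.34605018 -0.34334541 -0.49395821]
```

View pics/t3.png

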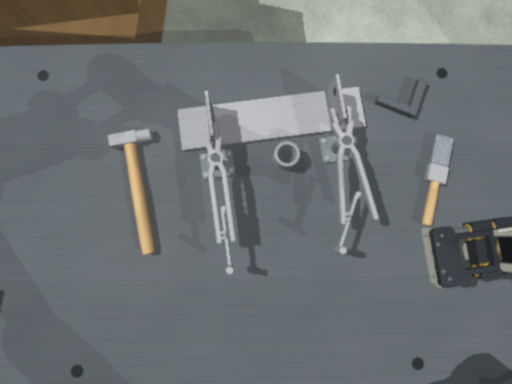

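The right pliers stand open (handle ends (343,221) and (376,217), peg (343,251)). The left ones are still locked, and the arm is clear.

```bash
python3 -c "
from cell import *
print(hand_in())"
```

```text
the job is handed in; nothing more can be done
None
```

The job is handed in: in the last top view the fresh (left) pliers were locked, the other pair stood fully open and the arm was clear; `hand_in()` returned no verdict.

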